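# Open the pottery wheel drive and hold its belt tensioner back

### The job

I am about to fit a new belt on the pottery wheel drive. Lift the loose U-shaped guard off the tensioner arm, hang it astride the bar of the rail and let go of it; then push the sprung tensioner arm back by its post until its tooth has clicked over the pawl, and finish there, still holding the arm back against its spring. Leave the glaze jar, the mug and the clay stamp where they stand.

Things in the scene. Friction and masses are not known exactly. Their poses are not given: they have to be found in the camera images.
- drive: Wheel drive, fixed, left or right of centre: grey plate, 12 mm thick, x -115..135, y -120..110 mm about its origin, which is on the table surface. -x edge faces the robot within 0.35 rad. Two aluminium pulleys on its -y half, up to 44 mm above the table. The tensioner arm pivots at drive x 50, y 0 mm and at rest runs along drive -x.
- guard: Loose steel guard, an upside-down U channel, about 0.2 kg: 80 mm long (own x), 48 wide outside (y), 75 high; sheet 4 mm, inside 40 wide, 71 deep, ends and underside open. Origin: centre of its underside. It starts standing on the drive plate (12 mm up) astride the arm, x along the arm, centred about 58 mm from the pivot. Grip it across the legs from above.
- rail: Hanging rail, fixed, on the other side from the drive: round bar 16 mm thick along the rail's own y, axis 150 mm above the table, between two posts 300 mm apart (20 mm thick, on 70 mm feet). Origin on the table under mid-bar. The guard hangs with its length along the bar, a leg on each side, its web on the bar (underside then 87 mm above the table).
- rail_mid (a point): Middle of the bar's axis, 150 mm above the table; x and y axes as the rail's (y along the bar).
- pivot (a point): On the upright hinge axis of the tensioner arm, 44 mm above the table. The aluminium arm is 18 mm wide, its top 38 mm above the table; a white idler roller 26 mm across stands on it, up to 54 mm above the table, 50 mm from the pivot.
- post_top (a point): Centre of the top of the tensioner arm's push post, 96 mm above the table. The post is an upright black rubber-sleeved pin 18 mm in diameter, free from 48 mm to 96 mm above the table, at the end of the arm, 135 mm from the pivot axis.
- tensioner (a joint): Angle of the sprung arm, rad: 0 at rest, growing as the post swings towards drive +y (clockwise from above, away from the pulleys), hard stop 0.75. From 0.16 to 0.42 a tooth on the arm's tail rides over the sprung pawl; beyond, it has clicked over. At the post the spring asks about 5 N at first, 8 N climbing the pawl, 7 to 10 N beyond; let go, the arm swings right back over the pawl.
- pawl_nose (a point): Top of the rounded nose of the pawl, a small steel slider on the drive plate behind the pivot (53 mm from it), pointing at the pivot and pressed in by a spring; 36 mm above the table.
- glaze_jar: Bystander: closed squat jar of glaze, 72 mm across, 60 mm high, beyond the work. Origin: centre of its underside.
- mug: Bystander: ceramic mug, 76 mm across, 85 mm high, at the left. Origin: centre of its underside.
- clay_stamp: Bystander: turned wooden clay stamp, 64 mm across, 86 mm high, at the right. Origin: centre of its underside.

How it is judged (in metres and radians):
On the way, in this order (a step that is already met when the one before it is completed fails the run):
1. the guard hangs astride the rail's bar, let go (z of guard in the frame of rail between 0.065 and 0.115 m and x of guard in the frame of rail between -0.05 and 0.05 m and y of guard in the frame of rail between -0.12 and 0.12 m and angle between guard's own z axis and vertical below 0.6 rad and contact force between guard and rail above 0.5 N and contact force between the fingers and guard below 0.1 N and linear speed of guard below 0.08 m/s), for 0.3 s.
2. the tensioner arm is pushed back past its click by the fingers (value of joint tensioner above 0.43 rad and contact force between the fingers and tensioner above 2 N), for 0.2 s.
At the end, for the whole second after the job is handed in: Fingers hold the arm (over 2 N) past 0.43 rad, guard off it and off the drive; the guard hangs still and untouched astride the bar: underside 65 to 115 mm above the table, within 50 mm of the bar and 120 mm of its middle, tilt under 0.6 rad (all of step 1 and all of step 2 and contact force between guard and tensioner below 0.1 N and contact force between drive and guard below 0.1 N); the arm keeps its last pose, push and grip.
It fails at once if the glaze jar is moved by more than 30 mm or tipped (distance of glaze_jar from where it was at the start of the episode above 0.03 m or angle between glaze_jar's own z axis and vertical above 0.4 rad).
It fails at once if the mug is moved by more than 30 mm or tipped (distance of mug from where it was at the start of the episode above 0.03 m or angle between mug's own z axis and vertical above 0.4 rad).
It fails at once if the clay stamp is moved by more than 30 mm or tipped (distance of clay_stamp from where it was at the start of the episode above 0.03 m or angle between clay_stamp's own z axis and vertical above 0.4 rad).
It also fails if it takes over 58 s, if anything falls off the work surface, if the arm or the gripper's body presses on something with over 40 N, if the wrist force passes 120 N, or if a joint passes its speed limit or range.

### The arm

A 6-joint arm with a two-finger parallel gripper is mounted at the origin on the work surface. World frame = base frame: x ahead of the robot, y to its left, z up, the work surface at z = 0. Lengths are in mm, angles in rad, forces in N, time in s.
With the tool pointing down it reaches from about 350 to 875 mm from the base axis. Payload 4.2 kg.
Tool frame: the origin (TCP) lies between the finger pads; the fingertips stand 17 mm ahead of it and the grasp point (between the pads) lies 2 mm behind it; z points along the fingers, y is the line along which they close (so a half turn about z gives the same grasp; the last joint's range is limited). The gripper opens to 85 mm and grips with 20 to 120 N. Pads are 22 mm wide; open, the fingers measure 114 mm over their backs; the gripper's body (76 mm by 85 mm) begins 54 mm behind the grasp point. The pads swing forward as they close: fully open they stand 13 mm farther back than shut.
Start: joints at [-0.885, 0.385, 0.008, 0, -1.194, -0.259], TCP at [258.737, -568.906, 248.312] pointing down, gripper open.
Joint ranges: [-3.14, 3.14], [-1.21, 2.06], [-1.07, 1.41], [-3.16, 2.05], [-2.99, -0.16], [-3.1, 3.1]. Speed limits (rad/s): [2.79, 2.79, 3.14, 3.14, 3.14, 3.14].

### API

Orientations are given as a unit quaternion [x, y, z, w].
In Python, from bench import arm, vision, job_done gives the robot as it stands (arm), with the cameras (vision) and the job as plain functions.
- The arm moves only by the tool inch_along, called after "Emit:" as name(argument=value, ...) on one line, values as JSON. Schema: {"type":"object","properties":{"increments":{"type":"object","properties":{"offsets":{"type":"array","items":{"type":"array","items":{"type":"number"},"minItems":6,"maxItems":6},"minItems":1,"maxItems":10}},"additionalProperties":false,"required":["offsets"]},"jaw":{"type":"number"},"only":{"type":"string"},"quiet":{"type":"boolean"},"lines":{"type":"string"}},"required":["increments"],"additionalProperties":false}. increments is an object whose key "offsets" holds a list of rows, 1 to 10 of them, each of 6 numbers: dx, dy, dz in mm, then a rotation vector rx, ry, rz in rad; each row is the pose to reach, as a shift and turn from the pose commanded when the call began, along the tool's axes at that moment; what a row does not reach only later rows make up. A row lasts 1/10 s, in which the tool goes at most 50 mm and 0.15 rad, less where a joint would pass 70% of its speed; a pose out of reach is approached as far as the arm can. jaw is the finger opening in mm, set as the call begins (left out keeps the last). The fingers move at their own pace and stop on an object; the grip force is fixed at half the most. Time passes only in rows, so rows that do not move let the fingers close. The tool returns the time, the measured TCP pose, the force, the opening and the grip force at its end. only (a regular expression) keeps the lines of the reply that match it, lines (a string "A,B") keeps lines A to B, and quiet returns only ok. Input that does not fit is refused with a message, and nothing moves.
- arm.read_state(): the state, without advancing time (a new reading comes with each control period).
- vision.get_image(name): name is "scene" or "top"; returns the picture (420x560x3 uint8, blue, green, red); there is no depth.
- vision.get_calibration(name): a dict with "K" (3x3 intrinsics, pixels), "rvec" (rotation vector, rad) and "tvec" (3), from world to camera coordinates, as OpenCV has them. Camera axes: x right, y down, z forward; pixel columns grow to the right and rows downward; lengths in mm; the calibration is good to about 2 mm. A picture is of the moment at which its call begins. get_calibration takes no time and is no camera call.
- job_done(): hands the job in; it is judged then, once.
The state is a dict: "clock": time; "joints": joint angles; "joint_vel": joint speeds; "joint_efforts": joint torques, N m; "position": TCP position; "ee_rot": TCP orientation; "contact_force": force on the tool from outside, world axes, zero at the start; "wrist_torque": the same for the moment, N m; "gripper_width": finger opening in mm; "grasp_force": force on a finger pad.
Only numpy, scipy, OpenCV 4.12 (cv2) and the standard library are available. Lean on these libraries where they do the work, as an engineer would, in place of code of your own. Each camera call takes 0.05 s, during which the arm holds its last target. There are 200 camera calls.

## Working session

There is one attempt and no reset: what is moved stays moved. The work goes in short steps, Python scripts to look and compute and a tool call to move; the robot and the scene stay as the last step left them, time stands still between calls to the robot, and variables do not carry over. Pictures are saved under pics/ and viewed, at most 10 in all, crops included, and the job is handed in when it is done.

```bash
ls; mkdir -p pics
```

Run:
```python
from bench import arm, vision, job_done
import cv2
for n in("scene","top"):
    cv2.imwrite(f"pics/{n}0.png",vision.get_image(n)); c=vision.get_calibration(n); print(n,c)
s=arm.read_state(); print(s)
```

```text
bench.py
pics
scene {'K': array([[446.43614414,   0.        , 286.85933379],
       [  0.        , 446.43614414, 210.16970536],
       [  0.        ,   0.        ,   1.        ]]), 'rvec': array([ 1.72084447,  1.81962102, -0.7441148 ]), 'tvec': array([  21.39616752, -343.94597812, 1987.33038598])}
top {'K': array([[522.86374201,   0.        , 271.14000184],
       [  0.        , 522.86374201, 215.19722097],
       [  0.        ,   0.        ,   1.        ]]), 'rvec': array([ 2.12457792, -2.17300622,  0.19120571]), 'tvec': array([9.96193672e-01, 6.42954267e+02, 1.54496644e+03])}
{'clock': 0.1, 'joints': array([-8.85422488e-01,  3.85485717e-01,  6.74388225e-03, -4.15781592e-04,
       -1.19400702e+00, -2.58586607e-01]), 'joint_vel': array([-0.00142384, -0.00098815,  0.00321355,  0.00273812,  0.00033834,
       -0.00148628]), 'joint_efforts': array([-5.19767382e-04, -3.93319488e+01,  1.88927954e+01,  4.19793338e+00,
       -2.58954686e-03,  2.78287260e-06]), 'position': array([ 258.51587186, -568.48539246,  247.32285558]), 'ee_rot': array([-2.11702708e-01,  9.77333604e-01,  9.57380309e-04, -2.71751882e-04]), 'contact_force': array([-0.5526312 , -0.02372276, -0.33479065]), 'wrist_torque': array([ 0.01375684, -0.01976292,  0.02223893]), 'grasp_force': 0.0, 'gripper_width': 85.56819575485478}
```

View pics/scene0.png

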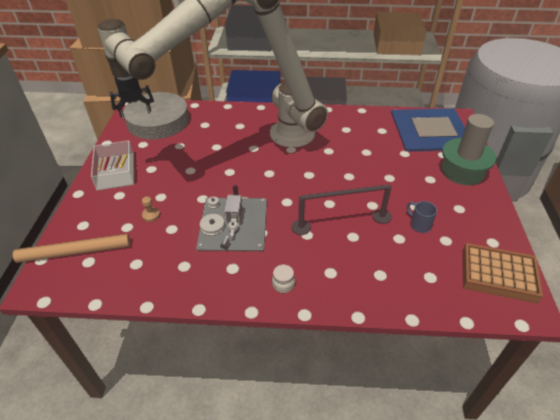

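View pics/top0.png

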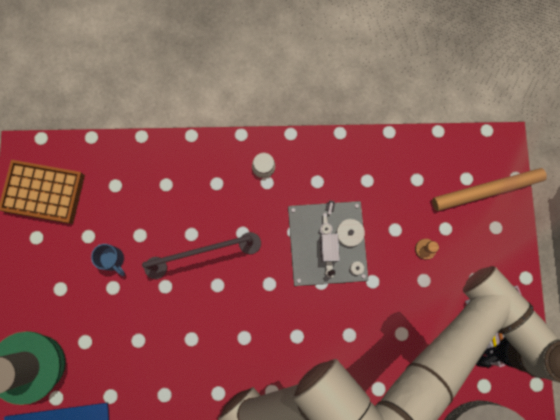

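The scene view shows the grey drive plate at about (232,222), with the guard on it at (234,207), the rail from (301,225) to (382,215), and the mug at (423,216). In the top view the plate is at (329,243), the guard at (330,246), the rail bar runs from (155,266) to (252,242), the stamp is at (427,249) and the jar at (263,165). Next I'll enlarge the drive.

Run:
```python
import cv2,numpy as np
t=cv2.imread("pics/top0.png");s=cv2.imread("pics/scene0.png")
a=cv2.resize(t[195:295,280:380],None,fx=4,fy=4,interpolation=cv2.INTER_CUBIC)
b=cv2.resize(s[180:255,190:290],(400,300),interpolation=cv2.INTER_CUBIC)
c=np.zeros((600,800,3),np.uint8);c[:400,:400]=a;c[:300,400:]=b
r=cv2.resize(t[225:285,135:270],(400,178),interpolation=cv2.INTER_CUBIC);c[300:478,400:]=r
cv2.imwrite("pics/crop0.png",c)
```

```text
(no output)
```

View pics/crop0.png

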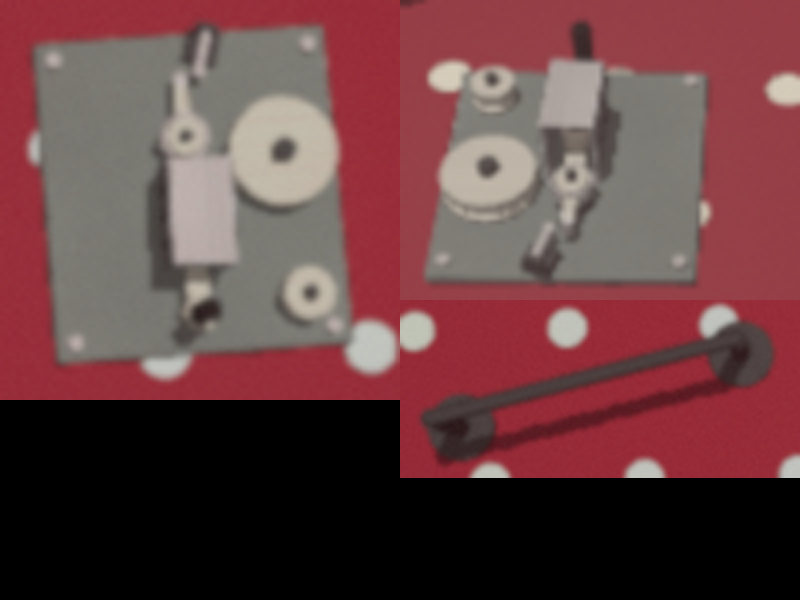

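The crop shows the guard's web at (168..238,152..265), the pivot hub at (185,135), the black post top at (205,312), the pawl at the top at (203,45), and the dark bar on its round feet.

Create h.py:
```python
import cv2,numpy as np
from bench import arm, vision, job_done
def ray(n,px,z):
    c=vision.get_calibration(n);R=cv2.Rodrigues(c["rvec"])[0];o=-R.T@c["tvec"]
    p=cv2.undistortPoints(np.array(px,float).reshape(-1,1,2),c["K"],None)[:,0]
    d=np.c_[p,np.ones(len(p))]@R
    return o+d*((z-o[2])/d[:,2])[:,None]
def proj(n,P):
    c=vision.get_calibration(n);return cv2.projectPoints(np.array(P,float).reshape(-1,1,3),c["rvec"],c["tvec"],c["K"],None)[0][:,0]
```

Run:
```python
from h import *
np.set_printoptions(precision=1,suppress=True)
T=lambda a:np.array(a,float)/4+[280,195]
S=lambda a:(np.array(a,float)-[400,0])/4+[190,180]
R=lambda a:(np.array(a,float)-[400,300])/2.963+[135,225]
def yaw(a,b): d=b-a;return np.arctan2(d[1],d[0])
# corner order: near(-x)+y, far+y, far-y, near-y
for n,p in(("top",T([(58,362),(35,45),(325,25),(350,340)])),("scene",S([(707,75),(697,283),(427,280),(465,72)]))):
    q=ray(n,p,12);print(n,"plate",q[:,:2].tolist(),"ctr",q.mean(0),"yaw",yaw(q[0],q[1]),yaw(q[3],q[2]),yaw(q[3],q[0])-1.5708,yaw(q[2],q[1])-1.5708,np.linalg.norm(q[1]-q[0]),np.linalg.norm(q[3]-q[0]))
for n,p in(("top",T([(172,265),(168,160),(228,152),(238,262)])),("scene",S([(606,62),(600,130),(540,125),(553,58)]))):
    q=ray(n,p,87);print(n,"guard",q[:,:2].tolist(),"ctr",q.mean(0),"yaw",yaw(q[0],q[1]),yaw(q[3],q[2]),np.linalg.norm(q[1]-q[0]),np.linalg.norm(q[3]-q[0]))
print("post top",ray("top",T([(208,310)]),96),ray("scene",S([(581,27)]),96))
print("pivot",ray("top",T([(186,135)]),44),ray("scene",S([(571,176)]),44))
b=ray("top",R([(432,416),(742,341)]),150);print("bar",b,b.mean(0),np.linalg.norm(b[0]-b[1]))
f=ray("top",R([(463,428),(740,354)]),5);print("feet",f,f.mean(0),np.linalg.norm(f[0]-f[1]))
b=ray("scene",[(301,198),(387,187)],150);print("bar sc",b,b.mean(0),np.linalg.norm(b[0]-b[1]))
f=ray("scene",[(301,227),(382,216)],5);print("feet sc",f,f.mean(0))
print("mug",ray("top",[(106,257)],85),"stamp",ray("top",[(431,247)],86),"jar",ray("top",[(263,165)],60))
```

```text
top plate [[429.39552083892215, -80.694145556711], [676.1792589657214, -70.28528714610623], [687.4281820641631, -299.2807855194056], [440.8667514641536, -305.98498357307045]] ctr [ 558.5 -189.1   12. ] yaw 0.042153071578699845 0.027184083681436016 0.050869823201733055 0.049079772319046144 247.00315329414042 225.58269176993778
scene plate [[439.50252988602983, -72.74163272989828], [690.3236754889683, -59.37215548395065], [699.8996456577432, -285.89292072562677], [448.3891726686272, -299.77563104246406]] ctr [ 569.5 -179.4   12. ] yaw 0.0532524361330233 0.05514138968045283 0.03911869850732419 0.04224530936879267 251.17720836771872 227.2078537589218
top guard [[496.53532138851233, -162.13893551540428], [574.3758486607476, -162.24431580250885], [579.3828540294472, -207.1437015854091], [497.6350146386002, -210.9561001635812]] ctr [ 537.  -185.6   87. ] yaw -0.0013537963631325475 0.04660231164118199 77.84059860397086 48.82954934802801
scene guard [[505.51682949738984, -154.20297288850867], [589.2126785826456, -148.7110859501031], [586.1987652311161, -200.5152492169148], [503.0801537325872, -201.66239473391363]] ctr [ 546.  -176.3   87. ] yaw 0.06552326443694913 0.013800431335944031 83.87583666495456 47.52193294346178
post top [[ 462.6 -186.1   96. ]] [[ 471.  -180.4   96. ]]
pivot [[ 598.4 -181.9   44. ]] [[ 604.2 -175.1   44. ]]
bar [[495.5 343.6 150. ]
 [560.5  49.1 150. ]] [528.  196.4 150. ] 301.57834823209544
feet [[492.4 343.    5. ]
 [563.2  54.2   5. ]] [527.8 198.6   5. ] 297.417038608307
bar sc [[571.9  56.7 150. ]
 [501.4 346.5 150. ]] [536.7 201.6 150. ] 298.2992244210915
feet sc [[569.1  60.1   5. ]
 [498.4 352.    5. ]] [533.8 206.1   5. ]
mug [[523.6 474.2  85. ]] stamp [[ 531.6 -485.4   86. ]] jar [[798.3   8.   60. ]]
```

Emit:
inch_along(increments={"offsets":[[-40,23,0,0,0,0.04],[-85,48,10,0,0,0.1],[-130,74,20,0,0,0.16],[-175,99,30,0,0,0.22],[-220,124,40,0,0,0.27],[-265,150,50,0,0,0.32],[-310,175,60,0,0,0.38],[-350,198,65,0,0,0.38],[-390,220,65,0,0,0.38],[-417,236,65,0,0,0.38]]})

```text
clock: 1.1
position: [541.6, -179.0, 182.5]
ee_rot: [-0.024, 1.0, 0.0, -0.001]
contact_force: [0.1, -0.6, 0.2]
gripper_width: 85.2
grasp_force: 0.0
```

Emit:
inch_along(increments={"offsets":[[0,0,0,0,0,0],[0,0,0,0,0,0],[0,0,0,0,0,0]]})

```text
clock: 1.4
position: [539.9, -181.9, 183.0]
ee_rot: [-0.023, 1.0, 0.0, -0.001]
contact_force: [0.1, -0.4, 0.7]
gripper_width: 85.1
grasp_force: 0.0
```

Run:
```python
from h import *
np.set_printoptions(precision=1,suppress=True)
for n in("scene","top"): cv2.imwrite(f"pics/{n}1.png",vision.get_image(n))
s=arm.read_state();p=s["position"];print(p)
print("tip px",proj("scene",[p-[0,0,17]]),proj("top",[p]))
# mask refinement of plate corners on first pictures
for n,(x0,y0,x1,y1) in(("top",(280,190,380,295)),("scene",(188,188,280,258))):
    im=cv2.imread(f"pics/{n}0.png")[y0:y1,x0:x1]
    k=8;u=cv2.resize(im,None,fx=k,fy=k,interpolation=cv2.INTER_CUBIC)
    hsv=cv2.cvtColor(u,cv2.COLOR_BGR2HSV);m=(hsv[...,1]<110).astype(np.uint8)*255
    m=cv2.morphologyEx(m,cv2.MORPH_OPEN,np.ones((25,25),np.uint8))
    c=max(cv2.findContours(m,cv2.RETR_EXTERNAL,cv2.CHAIN_APPROX_NONE)[0],key=cv2.contourArea)
    h=cv2.convexHull(c);a=cv2.approxPolyDP(h,60,True)[:,0]
    px=(a+.5)/k-.5+[x0,y0];print(n,px.tolist());print(ray(n,px,12)[:,:2])
s=cv2.imread("pics/scene1.png");cv2.imwrite("pics/crop1.png",cv2.resize(s[130:260,160:333],(800,600),interpolation=cv2.INTER_CUBIC))
```

```text
[ 539.9 -182.4  183.3]
tip px [[230.2 185.1]] [[333.7 243. ]]
top [[287.9375, 206.3125], [359.8125, 201.0625], [378.0625, 285.5625], [294.0625, 285.3125]]
[[ 676.   -67.7]
 [ 688.1 -294.8]
 [ 423.1 -337.7]
 [ 430.   -79.4]]
scene [[266.4375, 198.4375], [262.9375, 250.6875], [195.6875, 249.6875], [198.5625, 195.1875], [236.6875, 187.5625]]
[[ 437.9  -74.1]
 [ 690.3  -63.8]
 [ 698.8 -289.7]
 [ 434.8 -331.5]
 [ 384.3 -193.5]]
```

View pics/crop1.png

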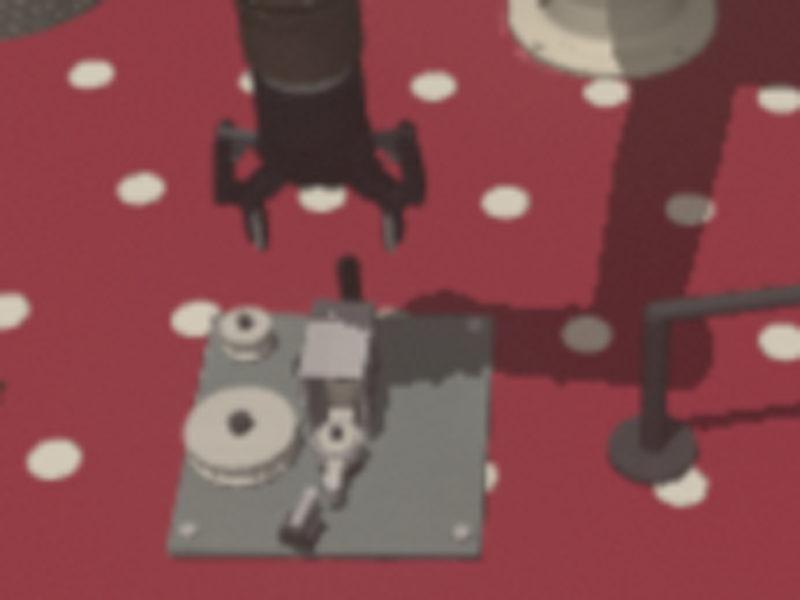

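The fingertips are at crop (262,245) and (393,245), which agrees with the projected TCP to about 1 px, so the guard is under the gripper with only 2 mm left to correct. Now I'll descend and grip.

Emit:
inch_along(increments={"offsets":[[-2,2,15,0,0,0],[-2,2,35,0,0,0],[-2,2,55,0,0,0],[-2,2,75,0,0,0],[-2,2,90,0,0,0],[-2,2,103,0,0,0],[-2,2,112,0,0,0],[-2,2,117,0,0,0],[-2,2,117,0,0,0]]})

```text
clock: 2.4
position: [542.3, -179.6, 65.9]
ee_rot: [-0.023, 1.0, 0.0, -0.0]
contact_force: [-0.1, -1.2, 0.9]
gripper_width: 85.2
grasp_force: 0.0
```

Emit:
inch_along(increments={"offsets":[[0,0,0,0,0,0],[0,0,0,0,0,0],[0,0,0,0,0,0],[0,0,0,0,0,0],[0,0,0,0,0,0],[0,0,0,0,0,0],[0,0,0,0,0,0],[0,0,0,0,0,0],[0,0,0,0,0,0],[0,0,0,0,0,0]]}, jaw=30)

```text
clock: 3.4
position: [543.5, -179.4, 67.4]
ee_rot: [-0.024, 1.0, -0.0, 0.001]
contact_force: [0.2, -1.5, 5.1]
gripper_width: 47.4
grasp_force: 62.6
```

Emit:
inch_along(increments={"offsets":[[0,0,-8,0,0,0],[0,0,-25,0,0,0],[0,0,-50,0,0,0],[0,0,-75,0,0,0],[0,0,-100,0,0,0],[0,0,-125,0,0,0],[0,0,-150,0,0,0],[0,0,-170,0,0,0],[0,0,-185,0,0,0],[0,0,-190,0,0,0]]})

```text
clock: 4.4
position: [542.4, -179.2, 257.4]
ee_rot: [-0.023, 1.0, 0.0, 0.001]
contact_force: [-0.0, -0.2, -2.4]
gripper_width: 47.2
grasp_force: 61.9
```

Emit:
inch_along(increments={"offsets":[[0,0,0,0,0,0],[0,0,0,0,0,0],[0,0,0,0,0,0]]})

```text
clock: 4.7
position: [541.8, -179.2, 254.8]
ee_rot: [-0.023, 1.0, 0.0, -0.001]
contact_force: [-0.1, 0.2, -3.3]
gripper_width: 47.2
grasp_force: 61.9
```

Run:
```python
from h import *
s=arm.read_state();p=s["position"];print(p,s["joints"])
a=vision.get_image("scene");b=vision.get_image("top");cv2.imwrite("pics/s2.png",a);cv2.imwrite("pics/t2.png",b)
print(proj("scene",[p,p+[0,0,17]]))
```

```text
[ 541.83290958 -179.18946753  254.83947603] [-3.58302462e-02  2.89324294e-01 -1.16213998e-01 -5.24185715e-04
 -1.16817673e+00 -1.48815336e+00]
[[228.64142215 165.04309029]
 [228.15533325 160.90821811]]
```

Emit:
inch_along(increments={"offsets":[[0,20,0,0,0,-0.1],[-1,60,0,0,0,-0.24],[-2,100,0,0,0,-0.38],[-3,140,0,0,0,-0.52],[-4,182,0,0,0,-0.66],[-5,224,0,0,0,-0.8],[-6,266,0,0,0,-0.94],[-7,308,0,0,0,-1.08],[-7,350,0,0,0,-1.22],[-7,380,0,0,0,-1.355]]})

```text
clock: 5.8
position: [531.3, 203.0, 255.8]
ee_rot: [-0.648, 0.762, 0.0, -0.0]
contact_force: [0.1, -0.3, -2.0]
gripper_width: 47.1
grasp_force: 62.3
```

Emit:
inch_along(increments={"offsets":[[0,0,0,0,0,-0.13],[0,0,0,0,0,-0.26],[0,0,0,0,0,-0.35],[0,0,0,0,0,-0.4],[0,0,0,0,0,-0.4],[0,0,0,0,0,-0.4]]})

```text
clock: 6.4
position: [531.7, 200.5, 256.0]
ee_rot: [0.784, -0.621, -0.0, 0.0]
contact_force: [0.5, -0.2, -2.6]
gripper_width: 47.1
grasp_force: 62.3
```

Run:
```python
from h import *
s=arm.read_state();p=s["position"];print(p,s["joints"])
a=vision.get_image("scene");b=vision.get_image("top");cv2.imwrite("pics/s3.png",a);cv2.imwrite("pics/t3.png",b)
c=np.zeros((600,800,3),np.uint8)
c[:,:400]=cv2.resize(a[120:270,280:380],(400,600),interpolation=cv2.INTER_CUBIC)
c[:,400:]=cv2.resize(b[175:325,155:255],(400,600),interpolation=cv2.INTER_CUBIC)
cv2.imwrite("pics/crop3.png",c)
print(proj("scene",[p]))
```

```text
[531.67549539 200.48030009 255.95376455] [ 6.45624189e-01  2.83222789e-01 -1.22116632e-01 -8.09494068e-05
 -1.16612460e+00 -4.15776508e-01]
[[347.27420722 167.1031878 ]]
```

View pics/crop3.png

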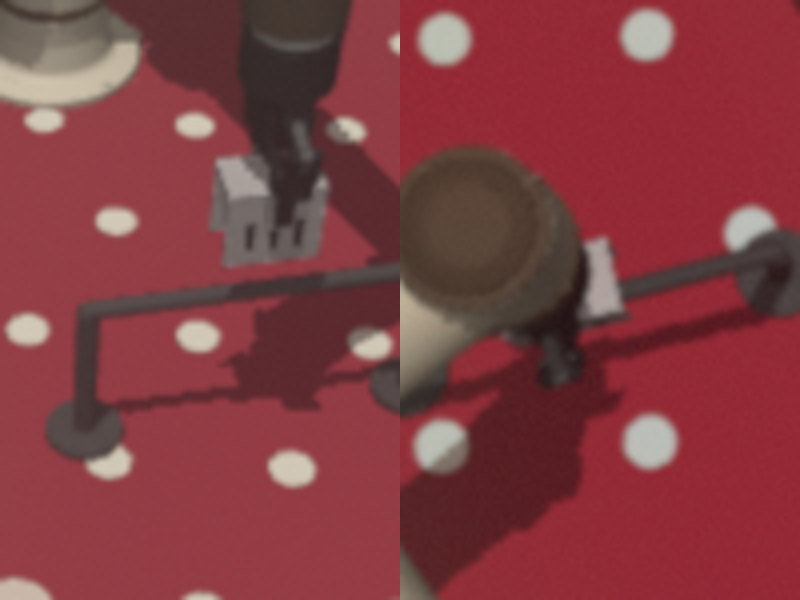

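The scene half shows the guard above the bar, with its front leg's lower edge from (225,265) to (322,250) and the bar below at (88,308)–(400,270). The top half shows the guard web's free end edge at (605,238)–(628,315), with the bar leaving it at (630,291) towards (775,254).

Run:
```python
from h import *
np.set_printoptions(precision=1,suppress=True)
S=lambda a:(np.array(a,float)+.5)/4-.5+[280,120]
T=lambda a:(np.array(a,float)-[400,0]+.5)/4-.5+[155,175]
def line(q): d=q[1]-q[0];d=d/np.linalg.norm(d);return d*np.sign(d[1])
for n,bar,pts,z,k in(("scene",S([(88,308),(400,272)]),S([(225,265),(322,250)]),200,24),("top",T([(630,291),(775,254)]),T([(605,238),(628,315)]),275,0)):
    B=ray(n,bar,150)[:,:2];d=line(B);nn=np.array([d[1],-d[0]])
    G=ray(n,pts,z)[:,:2];print(n,"bar yaw",np.arctan2(d[1],d[0]),B,"guard pts",G,"across",(G-B[0])@nn-k, "gripper across",(np.array([531.7,200.5])-B[0])@nn)
# full bar line in first pictures by dark mask
for n,a,b in(("top",(152,262),(245,240)),("scene",(306,197),(383,187))):
    im=cv2.imread(f"pics/{n}0.png").astype(int);P=[]
    a,b=np.array(a,float),np.array(b,float)
    for t in np.linspace(.1,.9,40):
        c=a+t*(b-a);r=np.arange(-8,9);x=int(round(c[0]));ys=np.round(c[1]+r).astype(int)
        w=np.clip(110-im[ys,x,2],0,None);w=w*(np.abs(r)<=5)
        if w.sum()>0:P.append((x,(w*ys).sum()/w.sum()))
    f=np.polyfit(*np.array(P).T,1);e=ray(n,[(a[0],np.polyval(f,a[0])),(b[0],np.polyval(f,b[0]))],150)[:,:2];d=line(e);nn=np.array([d[1],-d[0]])
    print(n,"resid",np.std(np.polyval(f,np.array(P)[:,0])-np.array(P)[:,1]),e,"yaw",np.arctan2(d[1],d[0]),"gripper across",(np.array([531.7,200.5])-e[0])@nn)
```

```text
scene bar yaw 1.7925660992209755 [[565.2  58.5]
 [506.  321.2]] guard pts [[561.  168. ]
 [538.2 247.5]] across [-4.1 -8.8] gripper across -1.4752383348966447
top bar yaw 1.8005199833514323 [[538.6 157.7]
 [562.6  54.9]] guard pts [[561.2 162.2]
 [510.8 147.6]] across [ 23.  -29.4] gripper across 3.051538066102445
top resid 0.3115369388915128 [[498.2 326.4]
 [563.   64.5]] yaw 1.813329859627412 gripper across 2.249668294375926
scene resid 0.060921074228027366 [[565.6  73. ]
 [503.4 332.8]] yaw 1.8058118667559955 gripper across -3.3248795933452193
```

Emit:
inch_along(increments={"offsets":[[0,-3,5,0,0,0],[0,-3,15,0,0,0],[0,-3,28,0,0,0],[0,-3,42,0,0,0],[0,-3,54,0,0,0],[0,-3,64,0,0,0],[0,-3,70,0,0,0],[0,-3,70,0,0,0]]})

```text
clock: 7.3
position: [534.3, 201.0, 185.1]
ee_rot: [0.784, -0.621, -0.0, 0.001]
contact_force: [-0.1, 1.1, -1.5]
gripper_width: 47.6
grasp_force: 62.3
```

Emit:
inch_along(increments={"offsets":[[0,0,8,0,0,0],[0,0,18,0,0,0],[0,0,28,0,0,0],[0,0,35,0,0,0],[0,0,39,0,0,0],[0,0,41,0,0,0],[0,0,41,0,0,0],[0,0,41,0,0,0]]})

```text
clock: 8.1
position: [534.9, 201.4, 145.7]
ee_rot: [0.784, -0.621, 0.0, -0.0]
contact_force: [-0.2, 0.7, -2.8]
gripper_width: 47.3
grasp_force: 62.3
```

Run:
```python
from h import *
a=vision.get_image("scene");b=vision.get_image("top");cv2.imwrite("pics/s4.png",a)
c=np.zeros((600,800,3),np.uint8)
c[:,:400]=cv2.resize(a[120:270,280:380],(400,600),interpolation=cv2.INTER_CUBIC)
c[:,400:]=cv2.resize(b[175:325,155:255],(400,600),interpolation=cv2.INTER_CUBIC)
cv2.imwrite("pics/crop4.png",c)
```

```text
(no output)
```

View pics/crop4.png

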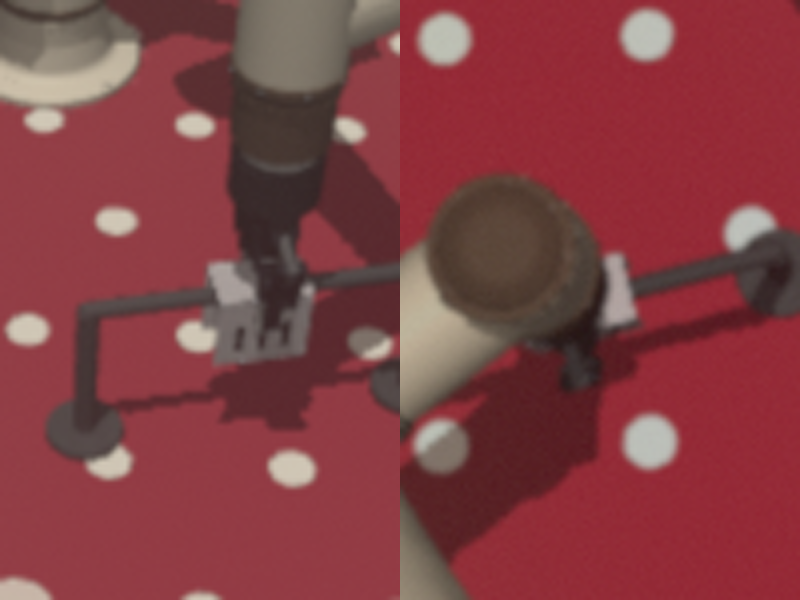

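The guard is now astride the bar: at (260,310) in the scene half one leg is in front of the bar and the bar runs into the guard under the web. No contact force shows. I'll lower the last 2–3 mm and open.

Emit:
inch_along(increments={"offsets":[[0,0,2,0,0,0],[0,0,3,0,0,0],[0,0,3,0,0,0]]})

```text
clock: 8.5
position: [534.7, 201.3, 142.4]
ee_rot: [0.784, -0.621, 0.0, -0.0]
contact_force: [-0.5, -0.3, -2.1]
gripper_width: 47.2
grasp_force: 62.4
```

Emit:
inch_along(increments={"offsets":[[0,0,0,0,0,0],[0,0,0,0,0,0],[0,0,0,0,0,0],[0,0,0,0,0,0],[0,0,0,0,0,0],[0,0,0,0,0,0],[0,0,0,0,0,0],[0,0,0,0,0,0],[0,0,0,0,0,0],[0,0,0,0,0,0]]}, jaw=85)

```text
clock: 9.5
position: [534.7, 201.2, 142.3]
ee_rot: [0.784, -0.621, 0.0, 0.0]
contact_force: [-0.0, 0.5, -0.3]
gripper_width: 85.2
grasp_force: 0.0
```

Emit:
inch_along(increments={"offsets":[[0,0,-10,0,0,0],[0,0,-30,0,0,0],[0,0,-50,0,0,0],[0,0,-75,0,0,0],[0,0,-100,0,0,0],[0,0,-110,0,0,0],[0,0,-110,0,0,0]]})

```text
clock: 10.2
position: [535.3, 201.6, 254.3]
ee_rot: [0.784, -0.621, 0.001, -0.002]
contact_force: [-0.6, -0.4, -0.2]
gripper_width: 85.1
grasp_force: 0.0
```

Run:
```python
from h import *
s=arm.read_state();print(s["position"],s["joints"])
```

```text
[535.27849265 201.64170554 254.27164927] [ 6.43483880e-01  2.88644347e-01 -1.18908884e-01  1.72094277e-04
 -1.15915527e+00 -4.12489221e-01]
```

Emit:
inch_along(increments={"offsets":[[18,8,0,0,0,0.1],[54,23,0,0,0,0.24],[90,39,0,0,0,0.38],[129,56,0,0,0,0.52],[168,73,0,0,0,0.66],[207,90,0,0,0,0.8],[246,107,0,0,0,0.94],[285,124,0,0,0,1.08],[325,141,0,0,0,1.22],[360,156,0,0,0,1.355]]}, jaw=50)

```text
clock: 11.2
position: [463.8, -186.5, 250.8]
ee_rot: [-0.218, 0.976, 0.001, -0.001]
contact_force: [1.1, -0.2, 0.0]
gripper_width: 50.1
grasp_force: 0.0
```

Emit:
inch_along(increments={"offsets":[[0,0,10,0,0,0.13],[0,0,25,0,0,0.26],[0,0,45,0,0,0.35],[0,0,65,0,0,0.4],[0,0,70,0,0,0.4],[0,0,70,0,0,0.4],[0,0,70,0,0,0.4]]})

```text
clock: 11.9
position: [465.6, -185.0, 182.7]
ee_rot: [-0.024, 1.0, -0.0, 0.0]
contact_force: [-0.1, -0.5, 0.3]
gripper_width: 49.8
grasp_force: 0.0
```

Run:
```python
from h import *
s=arm.read_state();p=s["position"];print(p,s["ee_rot"])
a=vision.get_image("scene");b=vision.get_image("top");cv2.imwrite("pics/s5.png",a);cv2.imwrite("pics/t5.png",b)
c=np.zeros((600,800,3),np.uint8)
c[:,:400]=cv2.resize(a[120:270,190:290],(400,600),interpolation=cv2.INTER_CUBIC)
c[:,400:]=cv2.resize(a[150:250,300:366],(400,600),interpolation=cv2.INTER_CUBIC)
cv2.imwrite("pics/crop5.png",c)
print(proj("scene",[p,p-[0,0,17],[466,-184,96]]))
```

```text
[ 465.63472118 -184.96795403  182.70277234] [-2.39569267e-02  9.99712945e-01 -1.79429753e-04  2.48357743e-04]
[[232.1186102  167.02816133]
 [232.5370053  170.8027675 ]
 [234.44084991 185.76074292]]
```

View pics/crop5.png

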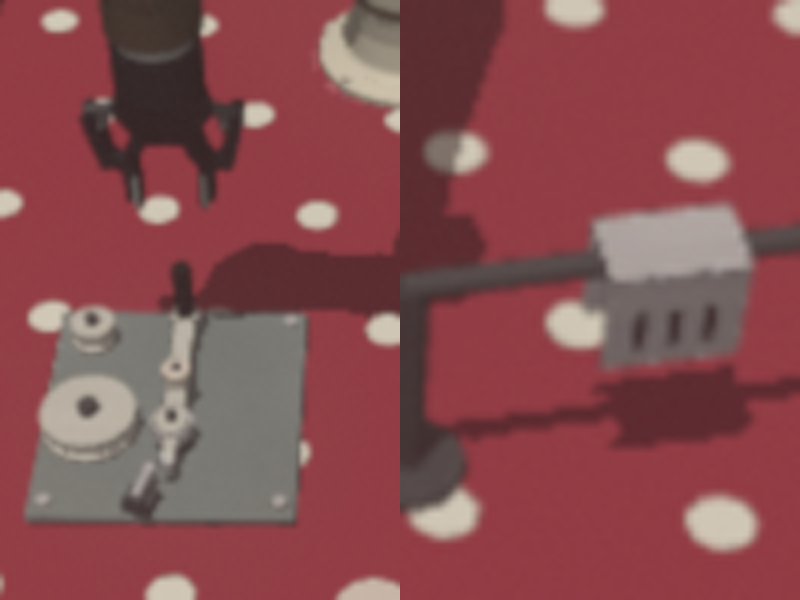

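The left half shows the arm free, with the post top at crop (181,268), that is (235,186.7) px, within 1 px of my estimate and below the fingers. The right half shows the guard hanging level astride the bar, released. Now I'll descend over the post.

Emit:
inch_along(increments={"offsets":[[-2,2,15,0,0,0],[-2,2,35,0,0,0],[-2,2,55,0,0,0],[-2,2,72,0,0,0],[-2,2,88,0,0,0],[-2,2,100,0,0,0],[-2,2,107,0,0,0],[-2,2,109,0,0,0],[-2,2,109,0,0,0]]})

```text
clock: 12.9
position: [467.6, -182.9, 73.7]
ee_rot: [-0.024, 1.0, -0.0, 0.0]
contact_force: [0.0, 0.7, 0.1]
gripper_width: 49.7
grasp_force: 0.0
```

Emit:
inch_along(increments={"offsets":[[0,3,0,0,0,0],[0,6,0,0,0,0],[0,9,0,0,0,0],[0,12,0,0,0,0],[0,15,0,0,0,0],[0,18,0,0,0,0],[0,21,0,0,0,0],[0,21,0,0,0,0]]})

```text
clock: 13.7
position: [466.0, -162.0, 73.4]
ee_rot: [-0.024, 1.0, -0.0, -0.0]
contact_force: [-1.2, -4.3, 0.6]
gripper_width: 49.8
grasp_force: 2.3
```

Emit:
inch_along(increments={"offsets":[[-1,5,0,0,0,0.03],[-2,9,0,0,0,0.07],[-4,17,0,0,0,0.12],[-5,23,0,0,0,0.17],[-8,29,0,0,0,0.22],[-10,35,0,0,0,0.27],[-13,41,0,0,0,0.32],[-16,47,0,0,0,0.37],[-20,53,0,0,0,0.42],[-24,59,0,0,0,0.47]]})

```text
clock: 14.7
position: [487.6, -102.6, 73.4]
ee_rot: [0.211, 0.978, -0.001, 0.0]
contact_force: [0.1, -9.4, -0.6]
gripper_width: 50.0
grasp_force: 4.2
```

Emit:
inch_along(increments={"offsets":[[1,5,0,0,0,0.04],[2,10,0,0,0,0.08],[2,10,0,0,0,0.08],[2,10,0,0,0,0.08],[2,10,0,0,0,0.08],[2,10,0,0,0,0.08]]})

```text
clock: 15.3
position: [489.5, -93.1, 73.4]
ee_rot: [0.249, 0.969, -0.001, -0.0]
contact_force: [0.4, -10.2, 0.7]
gripper_width: 50.4
grasp_force: 4.2
```

Run:
```python
from h import *
np.set_printoptions(precision=2,suppress=True)
s=arm.read_state();p=s["position"];print(p,s["ee_rot"],s["contact_force"],s["grasp_force"])
a=vision.get_image("scene");b=vision.get_image("top");cv2.imwrite("pics/s6.png",a)
c=np.zeros((600,800,3),np.uint8)
c[:,:400]=cv2.resize(a[120:270,190:290],(400,600),interpolation=cv2.INTER_CUBIC)
c[:400,400:]=cv2.resize(b[195:295,280:380],(400,400),interpolation=cv2.INTER_CUBIC)
cv2.imwrite("pics/crop6.png",c)
```

```text
[489.52 -93.12  73.4 ] [ 0.25  0.97 -0.   -0.  ] [  0.41 -10.2    0.65] 4.167123734951019
```

View pics/crop6.png

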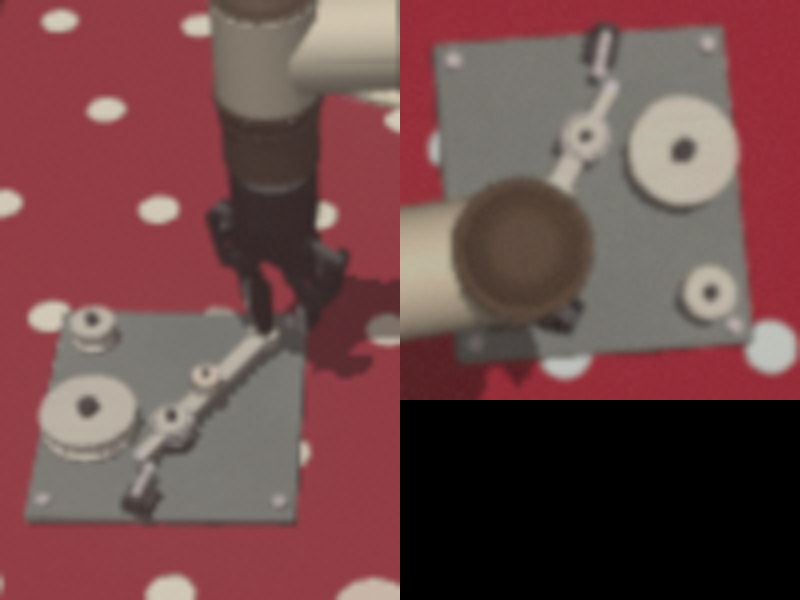

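The arm is visibly swung back: in the top half its tail at (612,88) is past the pawl tip at (600,75), and in the scene half the pad is against the post at (265,325). I work out about 0.58 rad, held with about 10 N. Handing in.

```bash
python3 -c "
from bench import arm, vision, job_done
print(job_done())"
```

```text
the job is handed in; nothing more can be done
None
```

The guard hangs released astride the rail's bar, the tensioner arm is held past its click at about 0.58 rad (estimated from the camera and tool pose) with about 10 N on the post, and I never touched the jar, mug or stamp; the job is handed in at about 15 s, with no verdict returned.

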